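# Stack the keyed sorting tray

## Task

Stack the sorting tray whose notch is wide enough for the key on the base tray: lift it by its grip bar, turn it so that the notch stands over the key, and set it down gently on the base, flat on the rim and square above it, with the key standing up through the notch. Leave the other tray, whose notch is only a narrow slot, where it is, then let go.

Things in the scene. Friction and masses are not known exactly. Their poses are not given: they have to be found in the camera images.
- base_tray: Base of the stack: open square tray, white plastic, 110 x 110 mm, 40 mm high, 0.9 kg, no handle, a glitter tin (below the rim) lying in it. 22 x 22 mm pads in its inner corners, flush with the rim, carry the next tray. In the middle of its -x side stands the key (see base_key). Origin: centre of the underside; z up, x and y along its sides.
- base_key (a point): The key of the base tray, at rim height: an upright dark steel tongue with a rounded head, 20 mm wide (along the base's y), 14 mm deep (base x = -55 to -41 mm), rising 26 mm above the rim (top at z = 66 mm). This point is at x = -48, y = 0, z = 40 mm in the base's frame.
- tray_wide: Tray to stack: the same white, 110 x 110 mm, walls 24 mm high, floor 4 mm, 0.15 to 0.25 kg, wide notch in its -x side (see wide_notch). A fin along y across its centre carries the grip bar: 14 mm thick (x), 70 mm long (y), z = 46 to 66 mm. Origin: centre of the underside; z up. Rightly stacked it has the base's x, y and yaw, underside 40 mm above the base's.
- wide_notch (a point): Middle of the notch of the tray to stack, at x = -40, y = 0, z = 2 mm in its frame. The notch is 48 mm wide (along y), open to the outside, cut through floor and wall in the middle of the -x side, from x = -55 to -25 mm.
- tray_narrow: The other tray, to be left where it is: same colour, size and grip bar as the tray to stack, but its notch (middle of its -x side) is a slot only 12 mm wide, too narrow for the key. The two trays stand in either of two places. Origin: centre of the underside; z up.

How it is judged (in metres and radians):
At the end, for the whole second after the job is handed in: The wide-notched tray is at rest, flat (3 degrees) on the base rim, underside 40 mm (4 mm off at most) above the base's, centred within 18 mm, square within 11 degrees, notch on the key's side; the base stands flat on the desk; the narrow-slotted tray is within 30 mm of its start (horizontal distance between tray_wide and base_tray below 0.018 m and angle between the x axis of tray_wide and the x axis of base_tray, either way round below 0.2 rad and x of wide_notch in the frame of base_tray below -0.015 m and z of tray_wide in the frame of base_tray between 0.036 and 0.044 m and angle between each of tray_wide, base_tray's own z axis and vertical below 0.06 rad and height (world z) of base_tray between -0.01 and 0.01 m and linear speed of tray_wide below 0.02 m/s and distance of tray_narrow from where it was at the start of the episode below 0.03 m); the robot touches nothing.
It fails at once if the tray is dropped on the base: it moves faster than 0.6 m/s within 50 mm above its seat (horizontal distance between tray_wide and base_tray below 0.05 m and z of tray_wide in the frame of base_tray below 0.09 m and linear speed of tray_wide above 0.6 m/s).
It fails at once if the narrow-slotted tray is moved by more than 30 mm (distance of tray_narrow from where it was at the start of the episode above 0.03 m).
It also fails if it takes over 32 s, if anything falls off the work surface, if the arm or the gripper's body presses on something with over 40 N, if the wrist force passes 120 N, or if a joint passes its speed limit or range.

## Robot

A 6-joint arm with a two-finger parallel gripper is mounted at the origin on a cart in front of the work surface, level with it; the furniture and walls round the work are solid. World frame = base frame: x ahead of the robot, y to its left, z up, the work surface at z = 0. Lengths are in mm, angles in rad, forces in N, time in s.
With the tool pointing down it reaches from about 275 to 750 mm from the base axis. Payload 10.2 kg.
Tool frame: the origin (TCP) lies between the finger pads; the fingertips stand 17 mm ahead of it and the grasp point (between the pads) lies 2 mm behind it (tips_ahead is the distance from the TCP to the fingertips, in mm); z points along the fingers, y is the line along which they close (so a half turn about z gives the same grasp; the last joint's range is limited). The gripper opens to 85 mm and grips with 20 to 120 N. Pads are 22 mm wide; open, the fingers measure 114 mm over their backs; the gripper's body (76 mm by 85 mm) begins 54 mm behind the grasp point. The pads swing forward as they close: fully open they stand 13 mm farther back than shut.
Start: joints at [0.934, 0.313, 1.498, -0, 1.331, -0.223], TCP at [211.111, 480.691, 248.294] pointing down, gripper open.
Joint ranges: [-2.94, 2.94], [-0.97, 2.17], [0.19, 2.56], [-1.23, 4.37], [0.02, 3.11], [-2.88, 2.88]. Speed limits (rad/s): [2.39, 2.39, 3.01, 3.14, 3.14, 3.14].

## Interface

Orientations are given as a unit quaternion [w, x, y, z].
In Python, from rig import sense, capture, finish_job, boxes_of, tips_ahead gives the robot as it stands.
- The arm moves only by the tool drive_tool, never from a script. Its argument "commands" is text: rows parted by semicolons, each of 7 numbers parted by spaces: the shift along the world's x, y, z in units of 0.1 m (1.0 is 0.1 m), then the turn, a rotation vector about the world's x, y, z in units of pi/4 rad (1.0 is pi/4 rad), then the opening in per cent of the stroke, from 0 (shut) to 100 (fully open). A call has 1 to 20 rows; each row shifts and turns the commanded pose from where the row before left it; what a row does not reach is not made up. A row lasts 1/12 s, in which the tool goes at most 41.7 mm and 7.16 degrees, less where a joint would pass 70% of its speed; a pose out of reach is approached as far as the arm can. A call with a number of a shift or a turn outside -1 to 1 is refused whole. A call with a gripper value outside its range is refused whole. The fingers move at their own pace and stop on an object; "force" is the grip in N (left out, the last holds). Time passes only in rows, so rows that do not move let the fingers close. It gives the time, the measured TCP pose, the force, the opening and the grip force at its end, in the units of the state.
- sense(): the state, without advancing time (a new reading comes with each control period).
- capture(name): name is "side" or "top" or "wrist"; returns a dict with "pixels" (420x560x3 uint8, blue, green, red), "fov_y" (degrees; the focal length in pixels is half the picture's height over the tangent of half this angle, whatever the lens; pixels are square), "cx", "cy" (the principal point, pixels), "k1" (the pictures are not rectified: a ray, as slopes to the right and down, at radius r is drawn at 1 + k1 r^2 times it, then the intrinsics apply), "position" and "attitude" of the camera in the world; the wrist camera has in their place "tool_from_camera" (4x4, takes a point from camera to tool coordinates, whose origin is the TCP and whose axes are the flange's). Camera axes: x right, y down, z forward; pixel columns grow to the right and rows downward; lengths in mm; the calibration is good to about 2 mm. A picture is of the moment at which its call begins: read the wrist's pose just before it. There is no depth.
- finish_job(): hands the job in; it is judged then, once.
Trained networks look in a picture, given as the dict that the camera call returned (one of the last four; its "shot" number tells which), for a name from the list of things; names that differ only in an ending like _2 or _b are one class to them, and where a whole thing is asked for, a point or a joint stands for the part that bears it (a point fixed in the world has none). Each returns a list of dicts, best first, with "confidence" (0 to 1); they miss things now and then, are a little off and sometimes report something else, mostly with a low value. They report only what shows in the picture. A call takes as long as a camera call.
- boxes_of(picture, name): "position" ([column, row] in pixels, amid what is visible of it).
The state is a dict: "time_s": time; "joints": joint angles; "dq": joint speeds; "tau": joint torques, N m; "eef_pos": TCP position; "ee_rot": TCP orientation; "force": force on the tool from outside, world axes, zero at the start; "wrist_torque": the same for the moment, N m; "grip_width": opening from 0.0 (shut) to 1.0 (fully open); "grip_force": force on a finger pad.
Only numpy, scipy, OpenCV 4.12 (cv2) and the standard library are available. Lean on these libraries where they do the work, as an engineer would, in place of code of your own. Each camera call takes 0.05 s, during which the arm holds its last target. There are 200 camera calls.

## Working session

There is one attempt and no reset: what is moved stays moved. The work goes in short steps, Python scripts to look and compute and a tool call to move; the robot and the scene stay as the last step left them, time stands still between calls to the robot, and variables do not carry over. Pictures are saved under pics/ and viewed, at most 10 in all, crops included, and the job is handed in when it is done.

Besides the shell and the picture viewer there is one more tool, called after "Emit:" as a command line: name --argument value ..., lists and objects as JSON in quotes. drive_tool: Moves the arm, as the interface text tells. Shifts and turns lie within -1 to 1; 1 stands for 0.1 m of shift or pi/4 rad of turn. Its arguments: {"type":"object","properties":{"commands":{"type":"string"},"force":{"type":"number"}},"required":["commands"]}

```bash
mkdir -p pics
cat > h.py <<'E'
import numpy as np, cv2
from scipy.spatial.transform import Rotation as R
from rig import sense, capture, finish_job, boxes_of, tips_ahead
def quat(q): return R.from_quat([q[1],q[2],q[3],q[0]])
def cam(p,s=None):
    if 'tool_from_camera' in p:
        T=np.array(p['tool_from_camera']); r=quat(s['ee_rot']).as_matrix()
        return r@T[:3,:3], r@T[:3,3]+np.array(s['eef_pos'])
    a=np.array(p['attitude']); M=a if a.shape==(3,3) else quat(a).as_matrix()
    return M, np.array(p['position'])
def K(p):
    f=210/np.tan(np.radians(p['fov_y'])/2); return np.array([[f,0,p['cx']],[0,f,p['cy']],[0,0,1.]])
def back(p,uv,z,s=None):
    M,o=cam(p,s); k=np.array([p['k1'],0,0,0,0.])
    n=cv2.undistortPoints(np.array(uv,float).reshape(-1,1,2),K(p),k).reshape(-1,2)
    d=np.c_[n,np.ones(len(n))]@M.T
    return o+d*((z-o[2])/d[:,2])[:,None]
def proj(p,X,s=None):
    M,o=cam(p,s); c=(np.array(X,float).reshape(-1,3)-o)@M
    return cv2.projectPoints(c,np.zeros(3),np.zeros(3),K(p),np.array([p['k1'],0,0,0,0.]))[0].reshape(-1,2)
E
python3 - <<'E'
from h import *
s=sense(); print({k:np.round(v,3) for k,v in s.items()}, tips_ahead)
for n in ['top','side','wrist']:
    p=capture(n); cv2.imwrite(f'pics/{n}0.png',p['pixels'])
    print(n,{k:v for k,v in p.items() if k!='pixels'})
    for o,z in [('base_tray',40),('base_key',60),('tray_wide',40),('wide_notch',2),('tray_narrow',40)]:
        for b in boxes_of(p,o)[:3]: print(o,b, np.round(back(p,b['position'],z,s)))
E
```

```text
{'time_s': np.float64(0.0), 'joints': array([ 0.934,  0.313,  1.498,  0.   ,  1.331, -0.223]), 'dq': array([ 0.   , -0.001,  0.001, -0.001, -0.001, -0.001]), 'tau': array([ 4.0000e-03, -4.1228e+01, -2.5974e+01,  0.0000e+00,  4.0000e-03,
        0.0000e+00]), 'eef_pos': array([210.949, 480.481, 247.742]), 'ee_rot': array([-0.   ,  0.205,  0.979, -0.001]), 'force': array([-0.032,  0.358, -0.839]), 'wrist_torque': array([-0.036, -0.019, -0.046]), 'grip_force': np.float64(0.0), 'grip_width': np.float64(1.0)} 17.0
top {'fov_y': 43.549312553384006, 'cx': 277.2553102866511, 'cy': 220.80106787134514, 'k1': 0.05298593944868955, 'position': array([308.01410668, 278.61471291, 912.31955359]), 'attitude': array([-0.07592819,  0.73137318, -0.67386893,  0.07231078]), 'shot': 1}
base_tray {'position': [299.5, 231.3], 'confidence': 0.94} [[479. 252.  40.]]
base_key {'position': [301.1, 232.2], 'confidence': 0.78} [[473. 250.  60.]]
tray_wide {'position': [230.6, 270.5], 'confidence': 0.84} [[403. 361.  40.]]
wide_notch {'position': [227.9, 269.8], 'confidence': 0.68} [[408. 370.   2.]]
tray_narrow {'
[... 744 characters left out ...]
: [218.4, 209.8], 'confidence': 0.39} [[390. 312.  40.]]
wrist {'fov_y': 67.1692691121009, 'cx': 278.43795261650786, 'cy': 206.45875455946154, 'k1': -0.05935139193984578, 'tool_from_camera': array([[-1.25464476e-04, -9.61782663e-01, -2.73813976e-01,
         6.99584288e+01],
       [ 9.99999615e-01, -3.58508266e-04,  8.01064320e-04,
        -1.43469582e-01],
       [-8.68614349e-04, -2.73813770e-01,  9.61782337e-01,
        -1.26469830e+02],
       [ 0.00000000e+00,  0.00000000e+00,  0.00000000e+00,
         1.00000000e+00]]), 'shot': 3}
tray_wide {'position': [262.4, 325.8], 'confidence': 0.59} [[367. 390.  40.]]
wide_notch {'position': [264.7, 329.8], 'confidence': 0.96} [[399. 377.   2.]]
```

View pics/top0.png

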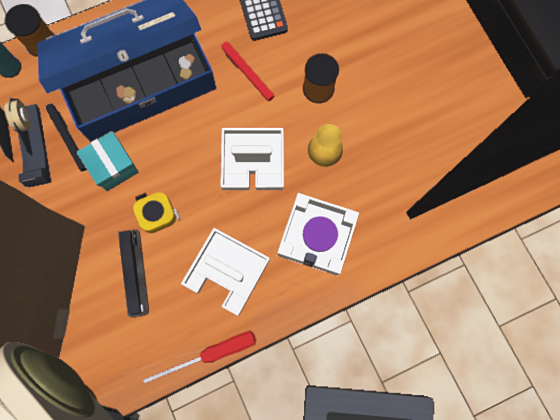

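View pics/side0.png

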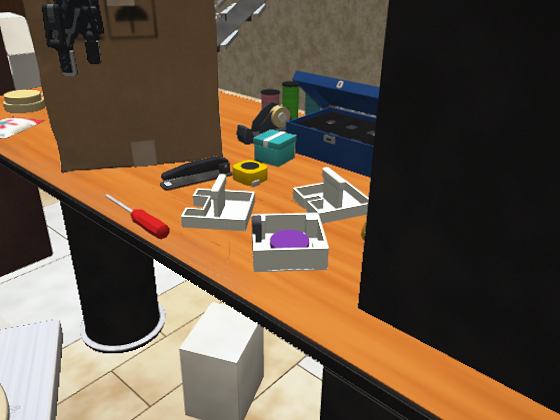

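The top view shows the base with its purple tin at (318,233) and the key at (309,258). The wide-notched tray is at (225,271) with its notch to the lower left, and the narrow-slot tray is at (252,158). The network's base point is about 19 px off, so I'll fit the silhouettes instead.

```bash
cat > fit.py <<'E'
from h import *
from scipy.optimize import minimize
def mask(img,seed,r=55):
    hsv=cv2.cvtColor(img,cv2.COLOR_BGR2HSV); m=((hsv[...,1]<60)&(hsv[...,2]>120)).astype(np.uint8)
    w=np.zeros_like(m); cv2.circle(w,tuple(int(v) for v in seed),r,1,-1); m=m*w
    n,l,st,c=cv2.connectedComponentsWithStats(m); i=1+np.argmax(st[1:,4])
    h=cv2.convexHull(np.argwhere(l==i)[:,::-1].astype(np.int32)); return h
def hullof(p,x,H,s=None):
    c,sn=np.cos(x[2]),np.sin(x[2]); P=[]
    for z in (0,H):
        for a,b in ((-55,-55),(-55,55),(55,55),(55,-55)): P.append([x[0]+c*a-sn*b,x[1]+sn*a+c*b,z])
    return cv2.convexHull(proj(p,P,s).astype(np.float32))
def fit(p,seed,H,x0,s=None,r=55):
    hm=mask(p['pixels'],seed,r).astype(np.float32); A=cv2.contourArea(hm)
    def cost(x):
        h=hullof(p,x,H,s); i=cv2.intersectConvexConvex(hm,h)[0]; return 1-i/(A+cv2.contourArea(h)-i)
    return min((minimize(cost,[x0[0],x0[1],x0[2]+d],method='Nelder-Mead',options=dict(initial_simplex=[[x0[0],x0[1],x0[2]+d],[x0[0]+8,x0[1],x0[2]+d],[x0[0],x0[1]+8,x0[2]+d],[x0[0],x0[1],x0[2]+d+.15]])) for d in (-.2,0,.2)),key=lambda o:o.fun)
E
python3 - <<'E'
from fit import *
p=capture('top'); im=p['pixels'].copy()
for name,c,k,H in [('base',(318,233),(309,258),40),('wide',(225,271),(208,293),24),('narrow',(252,158),(252,185),24)]:
    X=back(p,[c,k],20); d=X[1]-X[0]; yaw=np.arctan2(-d[1],-d[0])
    o=fit(p,c,H,[X[0][0],X[0][1],yaw]); print(name,np.round(o.x,3),o.fun, yaw)
    x=o.x; cc,ss=np.cos(x[2]),np.sin(x[2])
    cv2.polylines(im,[hullof(p,x,H).astype(int)],1,(0,255,0),1)
    f=lambda a,b,z:[x[0]+cc*a-ss*b,x[1]+ss*a+cc*b,z]
    pts=[f(-48,0,66)] if name=='base' else [f(0,-35,66),f(0,35,66),f(-40,0,2)]
    for u in proj(p,pts): cv2.circle(im,tuple(int(v) for v in u),2,(0,0,255),-1)
cv2.imwrite('pics/fit1.png',cv2.resize(im[100:340,150:400],None,fx=2.4,fy=2.4))
E
```

```text
base [ 4.8312e+02  2.1953e+02 -2.4400e-01] 0.042195242882799966 -0.27311697508976596
wide [404.59  372.609  -0.418] 0.011426737188668712 -0.561667270871703
narrow [6.13407e+02 3.45430e+02 8.00000e-02] 0.05906902090835087 0.09098686554836621
```

View pics/fit1.png

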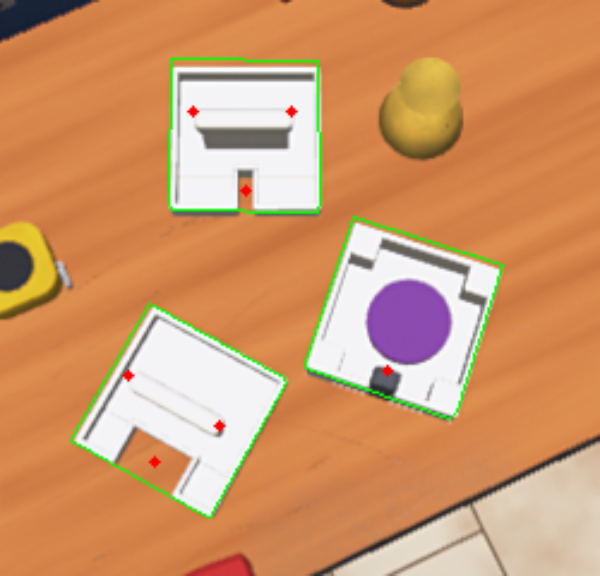

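Emit:
drive_tool --commands "0.149 -0.083 -0.068 0 0 -0.1544 100;0.149 -0.083 -0.068 0 0 -0.1544 100;0.149 -0.083 -0.068 0 0 -0.1544 100;0.149 -0.083 -0.068 0 0 -0.1544 100;0.149 -0.083 -0.068 0 0 -0.1544 100;0.149 -0.083 -0.068 0 0 -0.1544 100;0.149 -0.083 -0.068 0 0 -0.1544 100;0.149 -0.083 -0.068 0 0 -0.1544 100;0.149 -0.083 -0.068 0 0 -0.1544 100;0.149 -0.083 -0.068 0 0 -0.1544 100;0.149 -0.083 -0.068 0 0 -0.1544 100;0.149 -0.083 -0.068 0 0 -0.1544 100;0.149 -0.083 -0.068 0 0 -0.1544 100;0 0 0 0 0 0 100;0 0 0 0 0 0 100" --force 50

```text
time_s: 2.2
eef_pos: [404.9, 372.5, 159.7]
ee_rot: [-0.0, 0.838, 0.545, -0.0]
force: [1.0, 0.4, -0.8]
grip_width: 1.001
grip_force: 0.0
```

Run:
```python
from fit import *
s=sense(); p=capture('wrist'); im=p['pixels'].copy()
r=quat(s['ee_rot']).as_matrix(); print(s['eef_pos'], r[:,1], r[:,2])
for x,H,t in [([404.6,372.6,-.418],24,0),([481,220,-.25],40,1)]:
    cc,ss=np.cos(x[2]),np.sin(x[2]); f=lambda a,b,z:[x[0]+cc*a-ss*b,x[1]+ss*a+cc*b,z]
    for z in ([66] if t==0 else [40]):
        Q=[f(-7,-35,66),f(-7,35,66),f(7,35,66),f(7,-35,66)] if t==0 else [f(-55,-55,40),f(-55,55,40),f(55,55,40),f(55,-55,40)]
        cv2.polylines(im,[proj(p,Q,s).astype(int)],1,(0,0,255),1)
    Q=[f(-55,-55,H),f(-55,55,H),f(55,55,H),f(55,-55,H)]
    cv2.polylines(im,[proj(p,Q,s).astype(int)],1,(0,255,0),1)
cv2.imwrite('pics/w1.png',im)
```

```text
[404.90612763 372.53335227 159.65176422] [ 9.13866802e-01 -4.06013621e-01 -6.39331154e-04] [-8.07125045e-04 -2.42045712e-04 -9.99999645e-01]
```

View pics/w1.png

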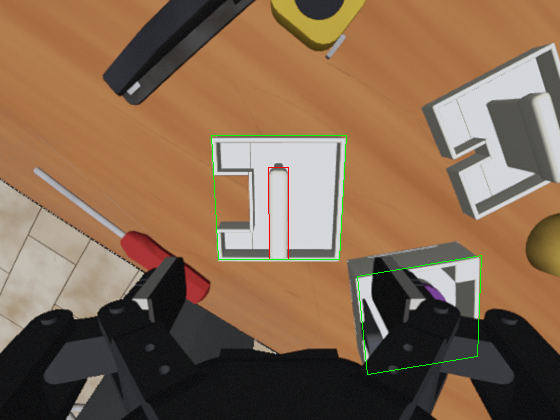

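The wrist view confirms the fit: the tray outline (215–345, 137–260) and the bar (270–288, 165–260) match within about 2 mm. Next I descend and grip.

Emit:
drive_tool --commands "0 0 -0.3 0 0 0 100;0 0 -0.3 0 0 0 100;0 0 -0.25 0 0 0 100;0 0 -0.2 0 0 0 100;0 0 0 0 0 0 100;0 0 0 0 0 0 0;0 0 0 0 0 0 0;0 0 0 0 0 0 0;0 0 0 0 0 0 0;0 0 0 0 0 0 0;0 0 0 0 0 0 0;0 0 0 0 0 0 0;0 0 0 0 0 0 0" --force 50

```text
time_s: 3.33
eef_pos: [405.1, 373.0, 55.6]
ee_rot: [0.0, 0.839, 0.544, 0.001]
force: [-0.4, -0.7, 5.8]
grip_width: 0.155
grip_force: 50.4
```

Emit:
drive_tool --commands "0 0 0.1 0 0 0 0;0 0 0.2 0 0 0 0;0 0 0.25 0 0 0 0;0 0 0.25 0 0 0 0;0 0 0.2 0 0 0 0;0 0 0.1 0 0 0 0;0 0 0 0 0 0 0;0 0 0 0 0 0 0"

```text
time_s: 4.0
eef_pos: [404.5, 372.6, 164.3]
ee_rot: [-0.0, 0.839, 0.544, -0.0]
force: [-0.8, 0.5, -3.3]
grip_width: 0.151
grip_force: 49.2
```

Run:
```python
from fit import *
s=sense(); p=capture('top'); w=capture('wrist'); im=p['pixels'].copy(); print(s['eef_pos'],s['ee_rot'],s['force'],s['wrist_torque'])
def draw(x,col):
    cc,ss=np.cos(x[2]),np.sin(x[2]); f=lambda a,b,z:[x[0]+cc*a-ss*b,x[1]+ss*a+cc*b,z]
    for Q in ([f(-55,-55,40),f(-55,55,40),f(55,55,40),f(55,-55,40)],[f(-55,-10,66),f(-55,10,66),f(-41,10,66),f(-41,-10,66)]):
        cv2.polylines(im2,[np.round((proj(p,Q)-[250,170])*5).astype(int)],1,col,1)
im2=cv2.resize(im[170:290,250:400],None,fx=5,fy=5,interpolation=cv2.INTER_CUBIC)
draw([480,220,-.25],(0,0,255)); draw([477,219,-.27],(0,200,0))
cv2.imwrite('pics/b1.png',im2); cv2.imwrite('pics/w2.png',w['pixels'])
```

```text
[404.52151238 372.60789931 164.29441885] [-3.97268968e-06  8.38825656e-01  5.44400000e-01 -3.97350660e-04] [-0.79113263  0.49403332 -3.27085287] [-0.01118071 -0.02583968  0.02171037]
```

View pics/b1.png

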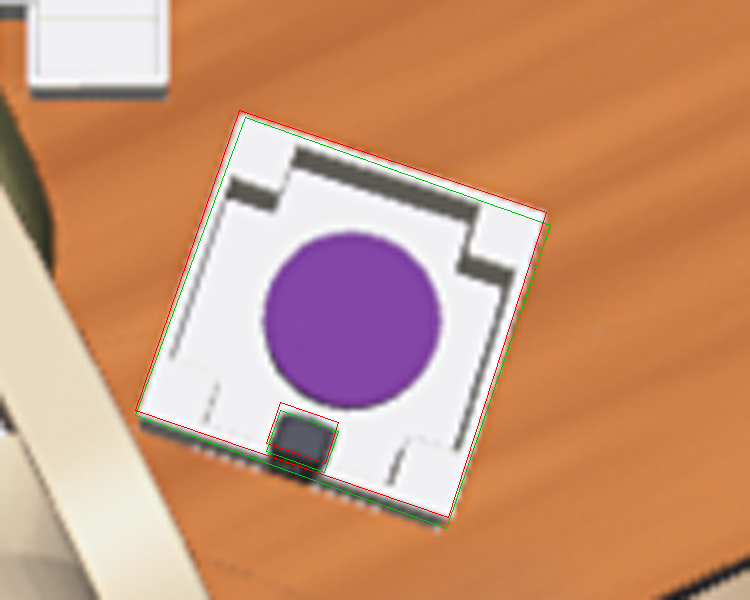

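View pics/w2.png

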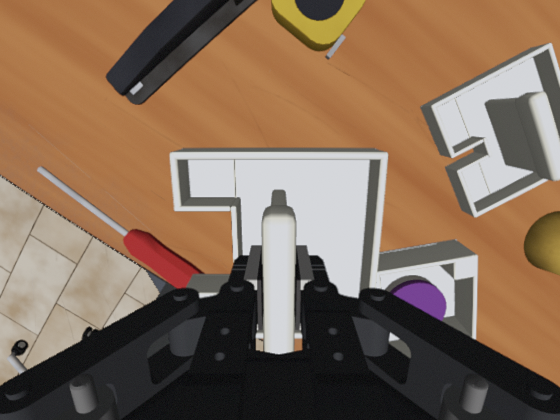

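Emit:
drive_tool --commands "0.05 -0.1 0 0 0 0.014 0;0.09 -0.18 0 0 0 0.025 0;0.11 -0.23 0 0 0 0.032 0;0.125 -0.255 0 0 0 0.036 0;0.125 -0.255 0 0 0 0.036 0;0.11 -0.23 0 0 0 0.032 0;0.09 -0.18 0 0 0 0.025 0;0.045 -0.096 0 0 0 0.014 0;0 0 0 0 0 0 0;0 0 0 0 0 0 0;0 0 0 0 0 0 0"

```text
time_s: 5.02
eef_pos: [478.7, 220.7, 164.2]
ee_rot: [-0.0, 0.79, 0.613, -0.001]
force: [0.2, -0.4, -2.2]
grip_width: 0.153
grip_force: 49.1
```

Run:
```python
from fit import *
s=sense(); p=capture('side'); w=capture('wrist'); r=quat(s['ee_rot']).as_matrix()
print(s['eef_pos'], np.arctan2(r[1,1],r[0,1]), r[:,2])
im=w['pixels'].copy()
def draw(x,z0,P,sc,off,img,col,key,s=None):
    cc,ss=np.cos(x[2]),np.sin(x[2]); f=lambda a,b,z:[x[0]+cc*a-ss*b,x[1]+ss*a+cc*b,z]
    Qs=[[f(-55,-55,z0),f(-55,55,z0),f(55,55,z0),f(55,-55,z0)]]
    if key: Qs.append([f(-55,-10,66),f(-55,10,66),f(-41,10,66),f(-41,-10,66)])
    for Q in Qs: cv2.polylines(img,[np.round((proj(P,Q,s)-off)*sc).astype(int)],1,col,1)
sd=p['pixels'].copy()
for img,P,ss in ((im,w,s),(sd,p,None)):
    draw([479,220,-.25],40,P,1,0,img,(0,0,255),1,ss); draw([479,220,-.25],s['eef_pos'][2]-55.6+24,P,1,0,img,(0,200,0),0,ss)
sd=cv2.resize(sd[110:310,180:400],None,fx=1.9,fy=2.1)
cv2.imwrite('pics/c.png',np.vstack([im,])); 
cv2.imwrite('pics/c3.png',np.hstack([cv2.resize(im,(400,300)),cv2.resize(sd,(400,300))]))
```

```text
[478.73506567 220.72680202 164.219446  ] -0.2512562128252944 [-1.43305815e-03 -6.58815837e-05 -9.99998971e-01]
```

View pics/c3.png

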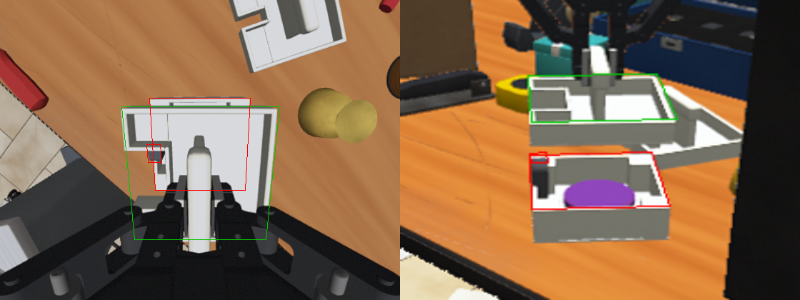

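Both views show the held tray (green) over the base (red), with the key showing inside the notch at (155,155). Lowering.

Emit:
drive_tool --commands "0 0 -0.08 0 0 0 0;0 0 -0.12 0 0 0 0;0 0 -0.12 0 0 0 0;0 0 -0.12 0 0 0 0;0 0 -0.1 0 0 0 0;0 0 -0.06 0 0 0 0;0 0 -0.03 0 0 0 0;0 0 -0.01 0 0 0 0;0 0 0 0 0 0 0"

```text
time_s: 5.87
eef_pos: [479.4, 220.3, 101.0]
ee_rot: [0.0, 0.79, 0.613, 0.0]
force: [-0.2, -0.1, -1.6]
grip_width: 0.155
grip_force: 49.0
```

Emit:
drive_tool --commands "0 0 -0.01 0 0 0 0;0 0 -0.01 0 0 0 0;0 0 -0.01 0 0 0 0;0 0 -0.01 0 0 0 0;0 0 0 0 0 0 0"

```text
time_s: 6.28
eef_pos: [479.3, 220.2, 96.8]
ee_rot: [-0.0, 0.79, 0.613, -0.0]
force: [0.5, -0.7, -2.1]
grip_width: 0.15
grip_force: 49.0
```

Emit:
drive_tool --commands "0 0 -0.01 0 0 0 0;0 0 -0.01 0 0 0 0;0 0 0 0 0 0 0"

```text
time_s: 6.53
eef_pos: [479.4, 220.2, 95.6]
ee_rot: [0.0, 0.79, 0.613, 0.0]
force: [-2.5, -0.5, 4.8]
grip_width: 0.155
grip_force: 50.2
```

Run:
```python
from fit import *
p=capture('side'); w=capture('wrist')
cv2.imwrite('pics/d.png',np.hstack([cv2.resize(w['pixels'],(400,300)),cv2.resize(p['pixels'][130:310,180:400],(400,300))]))
```

```text
(no output)
```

View pics/d.png

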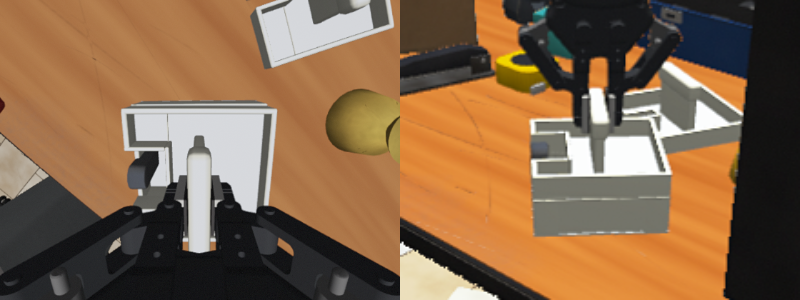

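The tray is seated square on the base with the key in the notch at (145,170), and contact force shows. Next I open the fingers and retreat.

Emit:
drive_tool --commands "0 0 0 0 0 0 40;0 0 0 0 0 0 60;0 0 0 0 0 0 70;0 0 0 0 0 0 70;0 0 0 0 0 0 70;0 0 0.1 0 0 0 70;0 0 0.3 0 0 0 70;0 0 0.3 0 0 0 70;0 0 0.3 0 0 0 70;0 0 0.2 0 0 0 70;0 0 0 0 0 0 70;0 0 0 0 0 0 70"

```text
time_s: 7.63
eef_pos: [479.5, 220.2, 216.2]
ee_rot: [0.001, 0.79, 0.613, 0.001]
force: [-0.3, -0.3, -0.5]
grip_width: 0.699
grip_force: 0.0
```

Run:
```python
from fit import *
p=capture('side'); w=capture('wrist')
cv2.imwrite('pics/e.png',np.hstack([cv2.resize(w['pixels'],(400,300)),cv2.resize(p['pixels'][130:310,180:400],(400,300))]))
```

```text
(no output)
```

View pics/e.png

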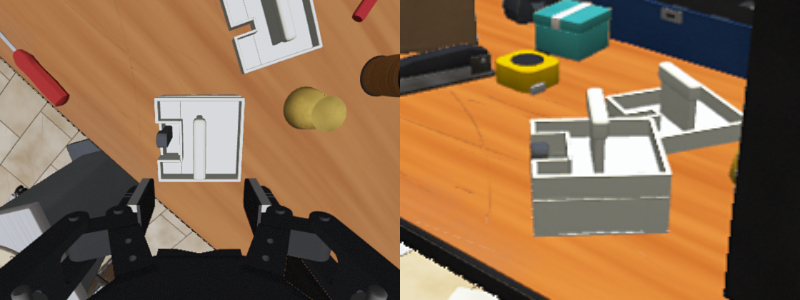

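The tray sits flat and square on the base at (200,140), with the key through the notch at (163,136). The gripper is clear and the narrow tray hasn't moved.

```bash
python3 -c "
from rig import finish_job
print(finish_job())"
```

```text
the job is handed in; nothing more can be done
None
```

I stacked the wide-notched tray flat and square on the base, with the key up through the notch, let go and handed the job in at about 7.7 s; the narrow-slotted tray was not touched, and no verdict came back.

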